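Unlock the dispensary scale and hold its platform up on a wedge

ROBOT

A 6-joint arm with a two-finger parallel gripper is mounted at the origin on the work surface. World frame = base frame: x ahead of the robot, y to its left, z up, the work surface at z = 0. Lengths are in m, angles in rad, forces in N, time in s.
With the tool pointing down it reaches from about 0.375 to 0.9 m from the base axis. Payload 3.1 kg.
Tool frame: the origin (TCP) lies on the centre line of the jaws, within the pads' length; the fingertips stand robot.finger_overhang ahead of it and the grasp point (between the pads) lies 2 mm behind it (robot.finger_overhang is the distance from the TCP to the fingertips, in m); z points along the fingers, y is the direction in which the jaws open and shut (so a half turn about z gives the same grasp; the last joint's range is limited). The gripper opens to 87 mm and grips with 3 to 60 N. Pads are 19 mm wide; open, the fingers measure 117 mm over their backs; the gripper's body (75 mm by 190 mm) begins 51 mm behind the grasp point.
Start: joints at [0.933, 0.527, 1.433, -0, 1.181, -0.178], TCP at [0.277, 0.56, 0.24] pointing down, gripper open.
Joint ranges: [-3.08, 3.08], [-0.75, 2.2], [0.22, 2.44], [-1.43, 4.57], [0, 2.65], [-2.85, 2.85]. Speed limits (rad/s): [2.79, 2.79, 3.14, 3.14, 3.14, 3.14].

INTERFACE

Orientations are given as a unit quaternion [x, y, z, w].
In Python, from rig import robot gives the robot as it stands. The module is installed in compiled form; this text tells all that it offers.
- The arm moves only by the tool step_arm, never from a script. Its arguments are lists of equal length, an entry for each row: "slide": the shift along the tool's x, y, z in mm, a list of three; "twist": the turn about the tool's z in degrees. A call has 1 to 20 rows; each row shifts and turns the commanded pose from where the row before left it, along the tool's axes as they then stand; what a row does not reach is not made up. A row lasts 1/12 s, in which the tool goes at most 41.7 mm and 7.16 degrees, less where a joint would pass 70% of its speed; a pose out of reach is approached as far as the arm can. A call is refused whole if a number of a shift passes 41.7 or a number of a turn 7.16, either way. A call with a gripper value outside its range is refused whole. "jaw" is the finger opening in mm, from 0 to 87, set as the call begins (left out, the last holds). The fingers move at their own pace and stop on an object; "force" is the grip in N (left out, the last holds). Time passes only in rows, so rows that do not move let the fingers close. It gives the time, the measured TCP pose, the force and the opening at its end, in the units of the state.
- robot.get_obs(): the state, without advancing time (a new reading comes with each control period).
- robot.camera(name): name is "side" or "top" or "wrist"; returns a dict with "color" (480x640x3 uint8, blue, green, red), "depth" (480x640 float32, m along the optical axis (not along the pixel's ray), 0 where there is no reading), "camera_matrix" (3x3 intrinsics, pixels), "origin" and "orientation" of the camera in the world. Camera axes: x right, y down, z forward; pixel columns grow to the right and rows downward; lengths in m; the calibration is good to about 2 mm. A picture is of the moment at which its call begins.
- robot.hand_in(): hands the job in, once; it reports no verdict.
The state is a dict: "time": time; "q": joint angles; "joint_velocities": joint speeds; "joint_torque": joint torques, N m; "position": TCP position; "tool_rot": TCP orientation; "ft_force": force on the tool from outside, world axes, zero at the start; "moment": the same for the moment, N m; "grip_width": finger opening in m.
Only numpy, scipy, OpenCV 4.12 (cv2) and the standard library are available. Lean on these libraries where they do the work, as an engineer would, in place of code of your own. Each camera call takes 0.05 s, during which the arm holds its last target.

TASK

Take the transport lock off the bench scale by pulling its black knob straight out until it clicks into its outer position. Then slide the beech wedge, thin end first and flat along the scale's base, under the front edge of the weighing platform until that edge just lifts off its rubber rests, by a few millimetres and no more. Finish still gripping the wedge there, the platform's edge resting on it, with the arm off the platform and everything else left where it stands.

Things in the scene. Friction and masses are not known exactly. Their poses are not given: they have to be found in the camera images.
- scale: Bench scale with white base plate, fixed. Origin on the counter; x points from its front (robot side) to its back, y left, z up. Base plate x -180 to +210, 250 wide, 12 mm thick; its front apron (x -180 to -50) is bare but for the lock: a guide block at x -85 to -60, y 85, 32 wide, its top 62 mm above the counter. Display housing, 97 mm tall, at the back.
- platform: Grey platform with steel top, 200 x 220 x 40 mm, hinged at its back. Origin: middle of its lower front edge, 22 mm above the counter when down, rising as it tilts up; x to the back, y left. Below the edge a 10 mm gap above the base is open between two rubber rests at y +95 and -95 (22 mm wide). Edge load 4 to 7 N; it hardly rises while locked.
- latch_knob (a point): Centre of the black lock knob, a cylinder 26 mm across, 24 mm long, lying along the scale's x, 46 mm above the counter; when home at scale's x -115, y 85. Axes as the scale's. Behind it a 10 mm stem runs into the guide block, 18 mm behind the knob when home. Free above and on both sides.
- latch (a joint): How far the lock knob is pulled out, m: 0 home (locked), 0.024 the end stop, out towards the robot (scale's -x). A spring detent with a hump half-way, about 5 N to pass, holds it at either end; the platform is free beyond 0.012.
- wedge: Loose beech levelling wedge, 120 x 30 mm, 70 g. Origin under the centre of its grip block (30 x 30 x 50 mm tall); x points to the thin end. From x 15 to 105 its top slopes straight from 27 to 3 mm high. It meets the platform's edge when 26 mm of it is under; each 3.75 mm more raises the edge 1 mm.
- wedge_grip (a point): Grip centre of the wedge: in the middle of its grip block, 28 mm above its underside; axes as the wedge's.
- wedge_tip (a point): Bottom of the wedge's thin end, 105 mm from the grip centre along the wedge's x, at underside height.
- block: plain rectangular beech block, 120 x 30 x 30 mm, no slope; a look-alike of the wedge, not needed; origin under one end, 45 mm from its middle
- dark_jar: dark green jar, 72 mm across, 120 mm tall, bystander; origin centre of its underside
- white_jar: white jar, 56 mm across, 90 mm tall, bystander; origin centre of its underside
- amber: amber bottle, 48 mm across, 100 mm tall, bystander; origin centre of its underside
- carton: white medicine carton, 70 x 45 x 110 mm tall, bystander; origin centre of its underside
- small_carton: flat white carton, 45 x 75 x 24 mm, lying near the robot, bystander; origin centre of its underside
- weight: steel calibration weight, 30 mm across, 40 mm tall, 0.2 kg, standing on the scale's platform; it stays there; origin centre of its underside
Not all that is in view belongs to the job. Leave any green, orange or red look-alike of the wedge alone.

How it is judged:
By the outcome, as a careful person would: the job done as asked, in the order asked, and still so for the second after the job is handed in, while the arm keeps its last pose, push and grip.
It also fails if it takes over 53 s, if anything falls off the work surface, if the arm or the gripper's body presses on something with over 40 N, if the wrist force passes 120 N, or if a joint passes its speed limit or range.

## Working session

There is one attempt and no reset: what is moved stays moved. The work goes in short steps, Python scripts to look and compute and a tool call to move; the robot and the scene stay as the last step left them, time stands still between calls to the robot, and variables do not carry over. Pictures are saved under pics/ and viewed, and the job is handed in when it is done.

Besides the shell and the picture viewer there is one more tool, called after ">>>" as a command line: name --pt "numbers of a row" for each row, then --argument value for the rest. step_arm: Moves the arm, as the interface text tells. Its arguments: {"type":"object","properties":{"slide":{"type":"array","items":{"type":"array","items":{"type":"number"}}},"twist":{"type":"array","items":{"type":"number"}},"jaw":{"type":"number"},"force":{"type":"number"}},"required":["slide","twist"]}

```bash
mkdir -p pics
cat > h.py <<'E'
import numpy as np, cv2
from rig import robot
from scipy.spatial.transform import Rotation as R
def cap(n):
    c=robot.camera(n); np.savez(f'{n}.npz',**{k:np.array(v) for k,v in c.items()}); return c
def load(n):
    return dict(np.load(f'{n}.npz'))
def Rc(c):
    return R.from_quat(c['orientation']).as_matrix()
def ray(c,u,v):
    K=c['camera_matrix'];d=np.array([(u-K[0,2])/K[0,0],(v-K[1,2])/K[1,1],1.]);return Rc(c)@d
def onz(c,u,v,z):
    d=ray(c,u,v);o=np.array(c['origin']);return o+d*(z-o[2])/d[2]
def pt(c,u,v):
    return np.array(c['origin'])+ray(c,u,v)*c['depth'][int(v),int(u)]
def proj(c,p):
    q=Rc(c).T@(np.array(p)-np.array(c['origin']));q=np.array(c['camera_matrix'])@q;return q[:2]/q[2]
def cloud(c):
    v,u=np.mgrid[0:480,0:640];K=c['camera_matrix'];D=c['depth']
    P=np.stack([(u-K[0,2])/K[0,0]*D,(v-K[1,2])/K[1,1]*D,D],-1)
    return P@Rc(c).T+np.array(c['origin'])
E
python3 - <<'E'
from h import *
for n in ['top','side','wrist']:
    c=cap(n); cv2.imwrite(f'pics/{n}0.png',c['color']); print(n,c['origin'],Rc(c).round(3).tolist(),c['camera_matrix'][0])
o=robot.get_obs();print(o);print(robot.finger_overhang)
E
```

```text
top [0.44912977 0.05026149 1.15937413] [[0.017, -0.994, 0.105], [-1.0, -0.016, 0.011], [-0.009, -0.106, -0.994]] [506.92571259   0.         313.60768293]
side [ 0.14792566 -0.47993853  0.86256492] [[0.798, -0.445, 0.405], [-0.602, -0.609, 0.517], [0.017, -0.657, -0.754]] [487.46491984   0.         321.10010312]
wrist [0.21048109 0.59221206 0.3836313 ] [[0.443, 0.864, 0.239], [0.897, -0.426, -0.12], [-0.002, 0.267, -0.964]] [388.00188862   0.         321.52023432]
{'time': 0.15, 'q': array([ 9.33514013e-01,  5.28249113e-01,  1.43359042e+00,  1.78846531e-06,
        1.18139861e+00, -1.78502258e-01]), 'joint_velocities': array([ 1.09123000e-03, -2.26775341e-03, -1.79983890e-03, -1.34415830e-04,
       -6.08990412e-04,  5.03149675e-05]), 'joint_torque': array([ 1.05994666e-03, -4.40428913e+01, -1.76843458e+01,  6.34129113e-02,
        5.52083447e-02, -1.01540836e-04]), 'position': array([0.27644192, 0.55995582, 0.23880415]), 'tool_rot': array([ 2.27383826e-01,  9.73804867e-01, -7.54917154e-04, -3.27121478e-04]), 'ft_force': array([0.25525999, 0.20280787, 0.69341402]), 'moment': array([-0.00389569, -0.05179187, -0.00234935]), 'grip_width': 0.08710623551876194}
0.017
```

```bash
ls .
```

```text
h.py
pics
side.npz
top.npz
wrist.npz
```

View pics/top0.png

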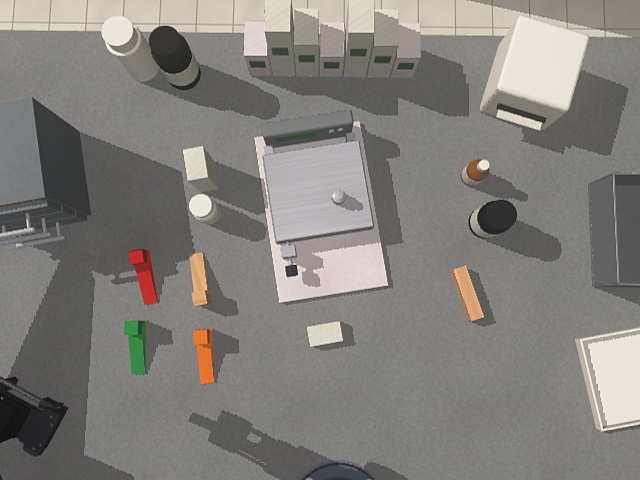

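View pics/side0.png

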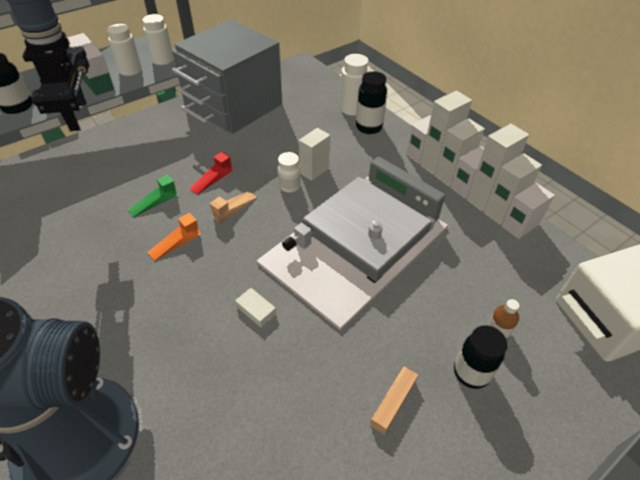

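Top view: beech candidates are (199,280), with a raised grip block at its lower end, and (468,293), a plain bar. The red (143,277), green (136,347) and orange (204,357) pieces are decoys. I'll confirm with an enlarged crop and measure.

Run:
```python
from h import *
t=load('top');s=load('side')
a=cv2.resize(t['color'][235:320,160:260],None,fx=4,fy=4,interpolation=cv2.INTER_CUBIC)
b=cv2.resize(t['color'][110:310,245:400],None,fx=3,fy=3,interpolation=cv2.INTER_CUBIC)
cn=np.zeros((600,a.shape[1]+b.shape[1]-60*0,3),np.uint8)
cn[:a.shape[0],:400]=a; cn[:600,400:400+b.shape[1]]=b
cn[345:345+255,:400]=cv2.resize(s['color'][170:234,190:290],(400,255),interpolation=cv2.INTER_CUBIC)
cv2.imwrite('pics/crop1.png',cn[:, :800])
hsv=cv2.cvtColor(t['color'],cv2.COLOR_BGR2HSV)
for p in [(199,270),(200,298),(197,300),(468,293),(204,357),(143,277)]: print(p,hsv[p[1],p[0]],pt(t,*p).round(4))
for p in [(270,280),(330,290),(300,160),(320,200),(291,271),(288,252),(338,197),(325,335)]: print(p,hsv[p[1],p[0]],pt(t,*p).round(4))
```

```text
(199, 270) [ 15 115 230] [0.521  0.3219 0.0132]
(200, 298) [ 15 117 225] [0.4575 0.3084 0.0505]
(197, 300) [ 14 120 209] [0.4531 0.3153 0.0481]
(468, 293) [ 15 116 214] [ 0.4787 -0.2807  0.0309]
(204, 357) [ 11 201 227] [0.3276 0.3018 0.0177]
(143, 277) [  0 194 192] [0.5029 0.4476 0.0159]
(270, 280) [ 10   6 135] [0.5015 0.1613 0.0014]
(330, 290) [  4  20 219] [0.4808 0.0241 0.0098]
(300, 160) [170   4 180] [0.7654 0.0957 0.0638]
(320, 200) [155   8 181] [0.6761 0.05   0.0634]
(291, 271) [170  12  62] [0.5193 0.1106 0.0573]
(288, 252) [158   5 186] [0.5607 0.118  0.0583]
(338, 197) [165   8 189] [0.6756 0.0118 0.1001]
(325, 335) [ 23  27 219] [0.3808 0.0341 0.0229]
```

View pics/crop1.png

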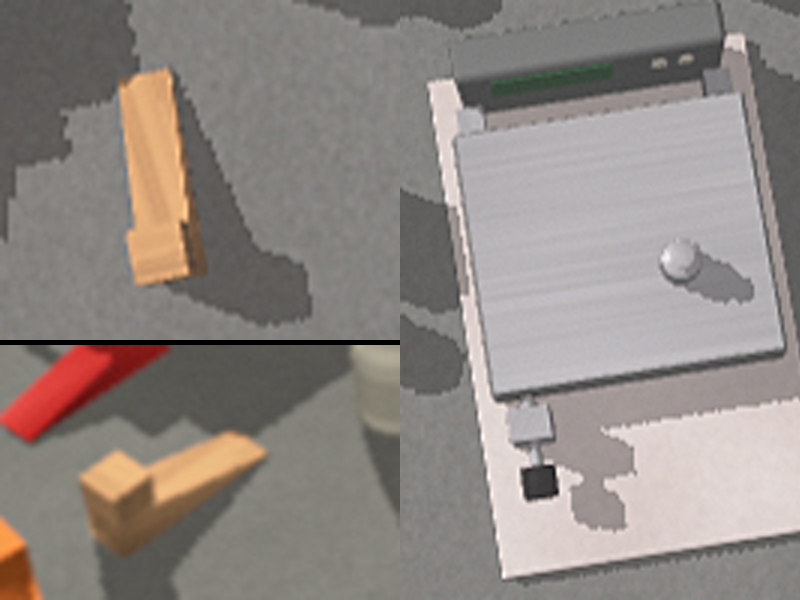

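The crop confirms it: the wedge is the beech piece at (199,280), block end at (199,298) and thin end at (195,256). The other beech piece is the plain block. Now fitting poses.

```bash
cat > fit.py <<'E'
from h import *
def rect(P):
    r=cv2.minAreaRect((P[:,:2]*1000).astype(np.float32)); return r, cv2.boxPoints(r)/1000
def run():
  t=load('top');C=cloud(t);hsv=cv2.cvtColor(t['color'],cv2.COLOR_BGR2HSV)
  # platform top via color-edge quad at z=.062
  def quad(mask,z):
    n,l,st,_=cv2.connectedComponentsWithStats(mask.astype(np.uint8));i=1+np.argmax(st[1:,4]);m=(l==i).astype(np.uint8)
    c=max(cv2.findContours(m,cv2.RETR_EXTERNAL,cv2.CHAIN_APPROX_NONE)[0],key=cv2.contourArea)[:,0]
    P=np.array([onz(t,u,v,z)[:2] for u,v in c]); return m,P
  Z=C[...,2]
  box=np.zeros((480,640),bool);box[100:310,250:395]=1
  m,P=quad(box&(abs(Z-.0625)<.006),.0625)
  r,b=rect(P);print('plat',r,b.round(4).tolist())
  m,P=quad(box&(Z>.006)&(hsv[...,2]>100)&(Z<.02),.012)
  r,b=rect(P);print('base',r,b.round(4).tolist())
  wb=np.zeros((480,640),bool);wb[240:315,180:220]=1
  wm=wb&(abs(hsv[...,0].astype(int)-15)<5)&(hsv[...,1]>80)
  top=wm&(abs(Z-.05)<.006)
  Q=C[top];r,b=rect(Q);print('gripblk top',top.sum(),Q.mean(0).round(4),r)
  sl=wm&(Z<.03)&(hsv[...,2]>215)
  Q=C[sl];r,b=rect(Q);print('slope',sl.sum(),r,b.round(4).tolist())
  # bottom points of all: project
  return t,C,wm
if __name__=='__main__': run()
E
python3 fit.py
python3 - <<'E'
from h import *
t=load('top')
# manual corners from crop (scale3, offset 245,110, x-400)
for n,(x,y),z in [('baseFL',(503,578),.012),('platFL',(493,395),.062),('platFR',(785,350),.062),('platBL',(456,138),.062),('platBR',(741,95),.062)]:
    print(n,onz(t,(x-400)/3+245,y/3+110,z).round(4))
u=lambda x,y:(x/4+160,y/4+235)
for n,(x,y),z in [('tipL',(120,82),.003),('tipR',(170,70),.003),('gTL',(127,232),.05),('gTR',(182,222),.05),('gBL',(134,284),.05),('gBR',(190,275),.05),('knob',0,.046)][:6]: print(n,onz(t,*u(x,y),z).round(4))
E
```

```text
plat ((696.0834350585938, 56.23601531982422), (198.92031860351562, 218.37449645996094), 10.029426574707031) [[0.5791000127792358, 0.14640000462532043], [0.6172000169754028, -0.06859999895095825], [0.8130000233650208, -0.03400000184774399], [0.7749999761581421, 0.181099995970726]]
base ((662.9047241210938, 51.11793518066406), (389.1536560058594, 251.27236938476562), 10.018599510192871) [[0.44940000772476196, 0.14100000262260437], [0.49320000410079956, -0.10649999976158142], [0.8763999938964844, -0.03880000114440918], [0.8327000141143799, 0.2087000012397766]]
gripblk top 193 [0.4575 0.3103 0.0496] ((457.5594177246094, 310.6122741699219), (29.959754943847656, 29.819250106811523), 13.117484092712402)
slope 392 ((516.3602294921875, 324.1153869628906), (86.91256713867188, 30.352304458618164), 12.42940902709961) [[0.4706999957561493, 0.3296000063419342], [0.4772000014781952, 0.29989999532699585], [0.5620999932289124, 0.31859999895095825], [0.5554999709129333, 0.3483000099658966]]
baseFL [0.4504 0.1379 0.012 ]
platFL [0.5826 0.1445 0.062 ]
platFR [ 0.6189 -0.0675  0.062 ]
platBL [0.7739 0.1767 0.062 ]
platBR [ 0.8096 -0.034   0.062 ]
tipL [0.5546 0.3464 0.003 ]
tipR [0.562  0.3179 0.003 ]
gTL [0.4681 0.327  0.05  ]
gTR [0.474  0.2971 0.05  ]
gBL [0.4399 0.322  0.05  ]
gBR [0.4453 0.2916 0.05  ]
```

```bash
cat >> h.py <<'E'
YS=np.radians(10.02); SO=np.array([.6481,.0485,0])
def sc(x,y,z): # scale mm->world
    c,s=np.cos(YS),np.sin(YS);return SO+np.array([c*x-s*y,s*x+c*y,z])/1000
def tosc(p):
    c,s=np.cos(YS),np.sin(YS);d=(np.array(p)-SO)*1000;return np.array([c*d[0]+s*d[1],-s*d[0]+c*d[1],d[2]])
def need(target,yawx,twist_first=True):
    o=robot.get_obs();M=R.from_quat(o['tool_rot']).as_matrix();a=np.degrees(np.arctan2(M[1,0],M[0,0]))
    tw=-((yawx-a+180)%360-180); M2=M@R.from_euler('z',tw,degrees=True).as_matrix()
    print('pos',o['position'].round(4),'yawx',a.round(2),'twist',round(tw,2),'tilt',M[:,2].round(4))
    print('slide after twist mm',(M2.T@(np.array(target)-o['position'])*1000).round(1))
    print('t',o['time'],'F',o['ft_force'].round(2),'w',o['grip_width'].round(4))
E
python3 -c "
from h import *
print(sc(-115,85,44)); need(sc(-115,85,200),190.02)"
```

```text
[0.52006477 0.11219443 0.044     ]
pos [0.2764 0.56   0.2388] yawx 153.71 twist -36.31 tilt [-0.001  -0.0013 -1.    ]
slide after twist mm [-162.  -483.3   39.2]Traceback (most recent call last):
  File "<string>", line 3, in <module>
    print(sc(-115,85,44)); need(sc(-115,85,200),190.02)
                           ~~~~^^^^^^^^^^^^^^^^^^^^^^^^
  File "h.py", line 32, in need
    print('t',o['time'],'F',o['ft_force'].round(2),'w',o['grip_width'].round(4))
                                                       ^^^^^^^^^^^^^^^^^^^^^
AttributeError: 'float' object has no attribute 'round'
```

>>> step_arm --pt "0 0 0" --pt "0 0 0" --pt "0 0 0" --pt "0 0 0" --pt "0 0 0" --pt "0 0 0" --pt "-12 -35 3" --pt "-12 -35 3" --pt "-12 -35 3" --pt "-12 -35 3" --pt "-12 -35 3" --pt "-12 -35 3" --pt "-12 -35 3" --pt "-12 -35 3" --pt "-12 -35 3" --pt "-12 -35 3" --pt "-12 -35 3" --pt "-12 -35 3" --pt "-10 -35 3" --pt "-8 -28 0" --twist '[-6.05, -6.05, -6.05, -6.05, -6.05, -6.06, 0, 0, 0, 0, 0, 0, 0, 0, 0, 0, 0, 0, 0, 0]' --jaw 60

```text
time: 1.82
position: [0.5211, 0.1104, 0.1999]
tool_rot: [-0.087, 0.996, -0.0, -0.0]
ft_force: [0.1, 1.6, -0.1]
grip_width: 0.0599
```

```bash
sed -i "s/o\['grip_width'\].round(4)/round(o['grip_width'],4)/" h.py; python3 -c "
from h import *
need(sc(-115,85,44),190.02)
c=cap('wrist');cv2.imwrite('pics/w1.png',c['color'])
print(proj(c,sc(-115,85,46)))"
```

```text
pos [0.5211 0.1104 0.1999] yawx -170.05 twist -0.07 tilt [-7.e-04 -4.e-04 -1.e+00]
slide after twist mm [  0.6   2.  155.9]
t 1.8167 F [ 0.05  1.65 -0.09] w 0.0599
[324.10542393 221.35769729]
```

View pics/w1.png

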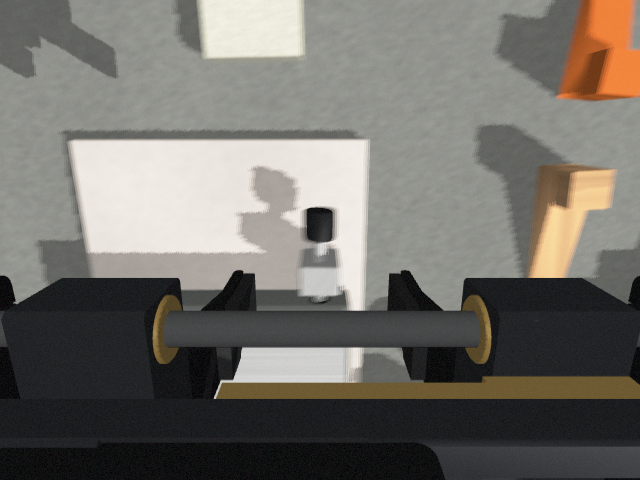

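Run:
```python
from h import *
need(sc(-115,85,44),190.02)
c=cap('wrist')
def cen(c,u0,u1,v0,v1,z):
    g=c['color'].max(2)[v0:v1,u0:u1]; m=(g<75).astype(np.uint8)
    x,y,w,h=cv2.boundingRect(m); n=m.sum(); M=cv2.moments(m,True)
    u,v=u0+M['m10']/M['m00'],v0+M['m01']/M['m00']
    p=onz(c,u,v,z);print(n,(u0+x,v0+y,w,h),(u,v),p.round(4),tosc(p).round(1))
cen(c,295,345,200,250,.056)
cen(load('top'),283,300,263,279,.056)
cen(load('side'),278,300,232,255,.050)
```

```text
pos [0.5246 0.1064 0.2003] yawx -170.18 twist -0.2 tilt [ 0.0037 -0.0037 -1.    ]
slide after twist mm [  3.9   7.1 156.3]
t 1.8667 F [ 1.9  -1.74  0.52] w 0.0603
1021 (314, 202, 31, 36) (329.0489715964741, 219.30656219392753) [0.5196 0.1108 0.056 ] [-115.7   83.7   56. ]
108 (286, 265, 12, 11) (291.3240740740741, 270.1574074074074) [0.5212 0.11   0.056 ] [-114.2   82.7   56. ]
112 (283, 238, 14, 12) (289.16964285714283, 243.49107142857142) [0.5216 0.1097 0.05  ] [-114.    82.3   50. ]
```

>>> step_arm --pt "0 0 20" --pt "0 0 20" --pt "0 0 20" --pt "0 0 0" --pt "0 0 0" --pt "0 0 0" --twist '[0, 0, 0, 0, 0, 0]'

```text
time: 2.42
position: [0.5206, 0.1134, 0.1412]
tool_rot: [-0.088, 0.996, 0.0, 0.0]
ft_force: [1.0, 0.2, -0.2]
grip_width: 0.0603
```

```bash
sed -i "s/SO=np.array(\[.6481,.0485,0\])/SO=np.array([.6486,.0469,0])/" h.py
python3 - <<'E'
from h import *
need([.5205,.1105,.044],190.02)
c=cap('wrist');cv2.imwrite('pics/w2.png',c['color'])
need([.5205,.1105,.044],190.02)
def cen(c,u0,u1,v0,v1,z):
    g=c['color'].max(2)[v0:v1,u0:u1]; m=(g<75).astype(np.uint8)
    x,y,w,h=cv2.boundingRect(m); n=m.sum(); M=cv2.moments(m,True)
    u,v=u0+M['m10']/M['m00'],v0+M['m01']/M['m00']
    p=onz(c,u,v,z);print(n,(u0+x,v0+y,w,h),(u,v),p.round(4),tosc(p).round(1))
print(proj(c,[.5205,.1105,.056]))
cen(c,290,355,180,260,.056)
E
```

```text
pos [0.5206 0.1134 0.1412] yawx -169.94 twist 0.04 tilt [ 8.e-04  1.e-04 -1.e+00]
slide after twist mm [ 0.7 -2.9 97.2]
t 2.4167 F [ 0.98  0.23 -0.16] w 0.0603
pos [0.521  0.1134 0.1416] yawx -169.94 twist 0.04 tilt [ 1.9e-03  1.0e-04 -1.0e+00]
slide after twist mm [ 1.1 -2.7 97.6]
t 2.4667 F [ 0.43 -0.75  0.07] w 0.0598
[316.93526466 247.46712115]
1386 (299, 223, 39, 37) (317.9891774891775, 241.68037518037517) [0.5167 0.1105 0.056 ] [-118.8   85.6   56. ]
```

View pics/w2.png

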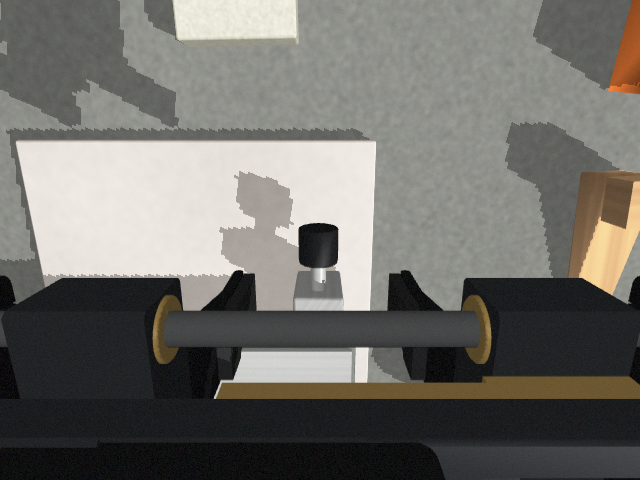

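Wrist view shows the knob at (318,242), between the fingers and about 3 mm off-centre. Correcting and descending.

>>> step_arm --pt "1 -3 10" --pt "0 0 15" --pt "0 0 15" --pt "0 0 15" --pt "0 0 15" --pt "0 0 12" --pt "0 0 10" --pt "0 0 5" --pt "0 0 0" --pt "0 0 0" --pt "0 0 0" --twist '[0, 0, 0, 0, 0, 0, 0, 0, 0, 0, 0]'

```text
time: 3.38
position: [0.5205, 0.1099, 0.0443]
tool_rot: [-0.087, 0.996, -0.0, 0.001]
ft_force: [0.1, -0.1, 0.2]
grip_width: 0.0599
```

>>> step_arm --pt "0 0 0" --pt "0 0 0" --pt "0 0 0" --pt "0 0 0" --pt "0 0 0" --pt "0 0 0" --pt "0 0 0" --pt "0 0 0" --twist '[0, 0, 0, 0, 0, 0, 0, 0]' --jaw 20 --force 25

```text
time: 4.05
position: [0.5194, 0.1108, 0.0436]
tool_rot: [-0.087, 0.996, 0.001, -0.0]
ft_force: [-0.7, 4.5, 1.6]
grip_width: 0.0252
```

Run:
```python
from h import *
need([.5205,.1105,.044],190.02)
c=cap('side');cv2.imwrite('pics/s2.png',cv2.resize(c['color'][150:330,200:450],None,fx=3,fy=3))
```

```text
pos [0.5194 0.1108 0.0436] yawx -170.04 twist -0.06 tilt [-8.0e-04  1.5e-03 -1.0e+00]
slide after twist mm [-1.  -0.5 -0.4]
t 4.05 F [-0.74  4.49  1.61] w 0.0252
```

View pics/s2.png

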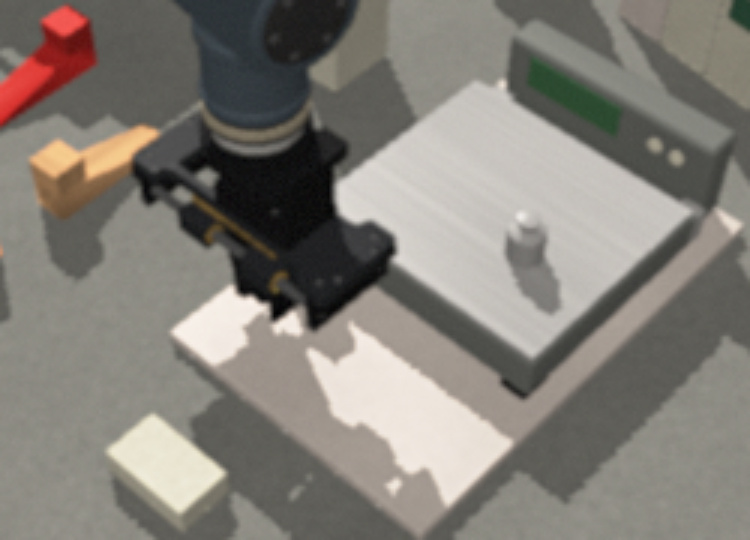

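Jaws stopped on the knob (25 mm). Pulling.

>>> step_arm --pt "2 0 0" --pt "2 0 0" --pt "2 0 0" --pt "2 0 0" --pt "2 0 0" --pt "2 0 0" --pt "2 0 0" --pt "2 0 0" --pt "2 0 0" --pt "2 0 0" --pt "2 0 0" --pt "2 0 0" --pt "0 0 0" --pt "0 0 0" --pt "0 0 0" --pt "0 0 0" --twist '[0, 0, 0, 0, 0, 0, 0, 0, 0, 0, 0, 0, 0, 0, 0, 0]'

```text
time: 5.43
position: [0.4962, 0.1067, 0.0436]
tool_rot: [-0.087, 0.996, 0.001, 0.0]
ft_force: [0.4, 6.3, 0.4]
grip_width: 0.0254
```

Run:
```python
from h import *
need([.5194-.0236,.1108-.0042,.0436],190.02)
```

```text
pos [0.4962 0.1067 0.0436] yawx -170.03 twist -0.05 tilt [ 2.0e-04  1.4e-03 -1.0e+00]
slide after twist mm [ 0.4 -0.  -0. ]
t 5.4333 F [0.44 6.29 0.36] w 0.0254
```

>>> step_arm --pt "1 0 0" --pt "0.5 0 0" --pt "0 0 0" --pt "0 0 0" --pt "0 0 0" --twist '[0, 0, 0, 0, 0]'

```text
time: 5.85
position: [0.4962, 0.1067, 0.0436]
tool_rot: [-0.087, 0.996, 0.001, 0.002]
ft_force: [0.8, 8.2, -2.4]
grip_width: 0.0255
```

>>> step_arm --pt "0 0 0" --pt "0 0 0" --pt "0 0 0" --pt "0 0 0" --pt "0 0 0" --pt "0 0 0" --pt "0 0 0" --pt "0 0 -10" --pt "0 0 -20" --pt "0 0 -20" --pt "0 0 -25" --pt "0 0 -25" --pt "0 0 -20" --pt "0 0 0" --pt "0 0 0" --pt "0 0 0" --twist '[0, 0, 0, 0, 0, 0, 0, 0, 0, 0, 0, 0, 0, 0, 0, 0]' --jaw 60

```text
time: 7.18
position: [0.4941, 0.1053, 0.1634]
tool_rot: [-0.087, 0.996, 0.0, -0.0]
ft_force: [0.1, -0.4, -0.6]
grip_width: 0.0599
```

Run:
```python
from h import *
need([.4575,.3105,.18],192.7)
c=cap('wrist');cv2.imwrite('pics/w3.png',c['color'])
c=cap('top');cv2.imwrite('pics/t3.png',cv2.resize(c['color'][200:320,150:410],None,fx=3,fy=3))
```

```text
pos [0.4941 0.1053 0.1634] yawx -169.98 twist -2.68 tilt [-7.e-04 -0.e+00 -1.e+00]
slide after twist mm [ -9.3 208.2 -16.6]
t 7.1833 F [ 0.06 -0.37 -0.65] w 0.0599
```

View pics/w3.png

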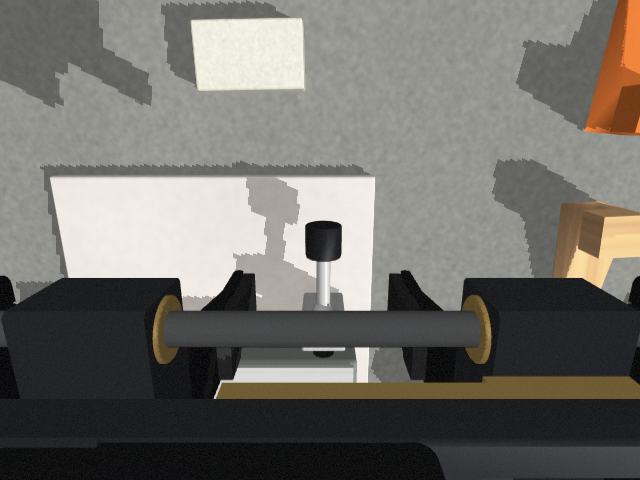

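The wrist view shows the knob at (323,241) with a long stem exposed. It hit its stop, since the extra 1.5 mm gave no motion. Next, the wedge.

>>> step_arm --pt "0 0 -5" --pt "-1 20 -5" --pt "-1 30 -5" --pt "-1 32 0" --pt "-1 32 0" --pt "-1 32 0" --pt "-1 30 0" --pt "-1 20 0" --pt "-2 12 0" --pt "0 0 0" --pt "0 0 0" --pt "0 0 0" --pt "0 0 0" --pt "0 0 0" --pt "0 0 0" --twist '[-2.7, 0, 0, 0, 0, 0, 0, 0, 0, 0, 0, 0, 0, 0, 0]'

```text
time: 8.53
position: [0.4581, 0.3093, 0.1786]
tool_rot: [-0.11, 0.994, -0.0, -0.0]
ft_force: [-0.4, -0.5, -0.5]
grip_width: 0.06
```

Run:
```python
from h import *
c=cap('wrist');cv2.imwrite('pics/w4.png',c['color'])
need([.4575,.3105,.026],192.7)
hsv=cv2.cvtColor(c['color'],cv2.COLOR_BGR2HSV);C=cloud(c)
m=(abs(hsv[...,0].astype(int)-15)<4)&(hsv[...,1]>80)&(abs(C[...,2]-.05)<.004)&(abs(C[...,0]-.4575)<.04)&(abs(C[...,1]-.31)<.04)
Q=C[m];print(m.sum(),Q.mean(0));print(cv2.minAreaRect((Q[:,:2]*1000).astype(np.float32)))
```

```text
pos [0.4581 0.3094 0.1786] yawx -167.35 twist -0.05 tilt [-0.e+00 -1.e-04 -1.e+00]
slide after twist mm [  0.3   1.2 152.6]
t 8.5833 F [0.41 0.77 0.39] w 0.0601
220 [0.44956509 0.30920534 0.0494308 ]
((458.0440368652344, 310.954345703125), (30.03131103515625, 29.17523765563965), 12.211309432983398)
```

View pics/w4.png

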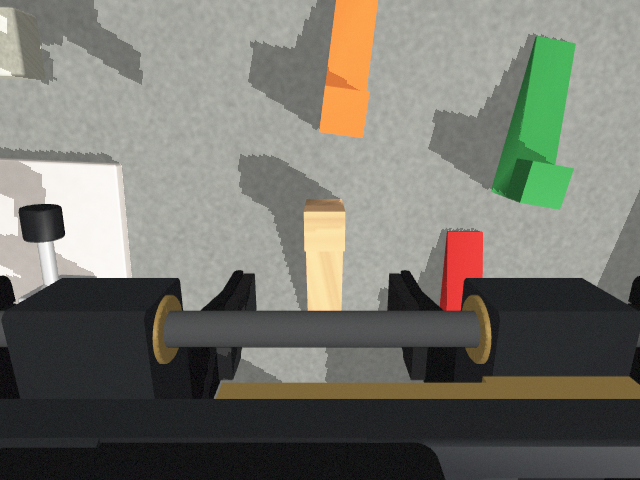

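View pics/t3.png

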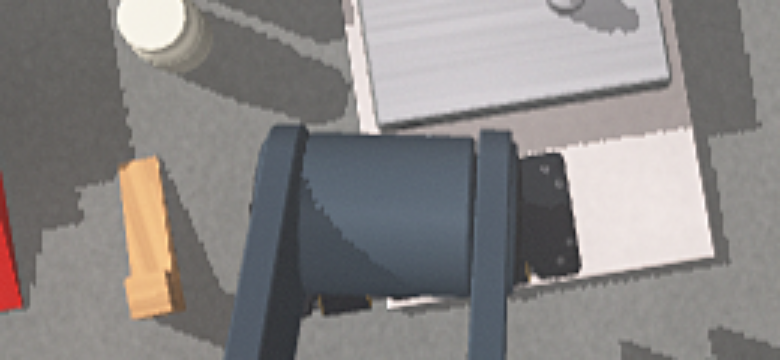

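The wedge block is centred between the fingers at (325,228), and both cameras agree. Descending and gripping.

>>> step_arm --pt "0 1.3 15" --pt "0 0 20" --pt "0 0 22" --pt "0 0 22" --pt "0 0 22" --pt "0 0 20" --pt "0 0 15" --pt "0 0 10" --pt "0 0 6" --pt "0 0 0" --pt "0 0 0" --pt "0 0 0" --pt "0 0 0" --twist '[0, 0, 0, 0, 0, 0, 0, 0, 0, 0, 0, 0, 0]'

```text
time: 9.67
position: [0.4581, 0.3118, 0.0275]
tool_rot: [-0.111, 0.994, 0.0, 0.001]
ft_force: [-0.1, -0.9, 0.2]
grip_width: 0.06
```

>>> step_arm --pt "0 0 0" --pt "0 0 0" --pt "0 0 0" --pt "0 0 0" --pt "0 0 0" --pt "0 0 0" --pt "0 0 0" --pt "0 0 0" --twist '[0, 0, 0, 0, 0, 0, 0, 0]' --jaw 24 --force 30

```text
time: 10.33
position: [0.4574, 0.3115, 0.0266]
tool_rot: [-0.111, 0.994, -0.0, -0.0]
ft_force: [-0.5, -0.2, 1.1]
grip_width: 0.0295
```

Run:
```python
from h import *
need([.458,.311,.1],192.7)
need(sc(-172,-15,100),190.02)
```

```text
pos [0.4574 0.3115 0.0266] yawx -167.28 twist 0.02 tilt [-0. -0. -1.]
slide after twist mm [ -0.4  -0.6 -73.4]
t 10.3333 F [-0.5  -0.24  1.11] w 0.0295
pos [0.4574 0.3115 0.0266] yawx -167.28 twist 2.7 tilt [-0. -0. -1.]
slide after twist mm [  29.8 -308.8  -73.4]
t 10.3333 F [-0.5  -0.24  1.11] w 0.0295
```

>>> step_arm --pt "0 0 -10" --pt "0 0 -25" --pt "0 0 -30" --pt "0 0 -25" --pt "0 0 -20" --pt "2 -20 0" --pt "3 -30 0" --pt "3 -35 0" --pt "3 -35 0" --pt "3 -35 0" --pt "3 -35 0" --pt "3 -35 0" --pt "3 -35 0" --pt "3 -25 0" --pt "3 -15 0" --pt "1 -8 0" --pt "0 0 0" --pt "0 0 0" --pt "0 0 0" --pt "0 0 0" --twist '[0, 0, 0, 0, 0, 2.7, 0, 0, 0, 0, 0, 0, 0, 0, 0, 0, 0, 0, 0, 0]'

```text
time: 12.0
position: [0.4822, 0.0043, 0.1366]
tool_rot: [-0.088, 0.996, 0.0, -0.0]
ft_force: [-0.2, 0.4, -0.7]
grip_width: 0.0304
```

>>> step_arm --pt "0 0 0" --pt "0 0 0" --pt "0 0 0" --pt "0 0 0" --twist '[0, 0, 0, 0]'

```text
time: 12.33
position: [0.4824, 0.0035, 0.1365]
tool_rot: [-0.088, 0.996, 0.0, -0.0]
ft_force: [0.8, -0.4, 0.0]
grip_width: 0.0296
```

Run:
```python
from h import *
c=cap('top');cv2.imwrite('pics/t5.png',cv2.resize(c['color'][180:330,230:430],None,fx=4,fy=4))
need(sc(-170,-15,38.6),190.02)
c=cap('side');cv2.imwrite('pics/s5.png',cv2.resize(c['color'][150:340,200:460],None,fx=3,fy=3))
need(sc(-170,-15,38.6),190.02)
```

```text
pos [0.4824 0.0033 0.1365] yawx -169.95 twist 0.03 tilt [-1.e-04  0.e+00 -1.e+00]
slide after twist mm [-1.2 -1.  97.9]
t 12.3833 F [-0.25 -0.79  0.51] w 0.0299
pos [0.4824 0.0033 0.1365] yawx -169.96 twist 0.02 tilt [-1.e-04  0.e+00 -1.e+00]
slide after twist mm [-1.2 -0.9 97.9]
t 12.4333 F [ 0.15 -1.2  -0.34] w 0.0298
```

View pics/t5.png

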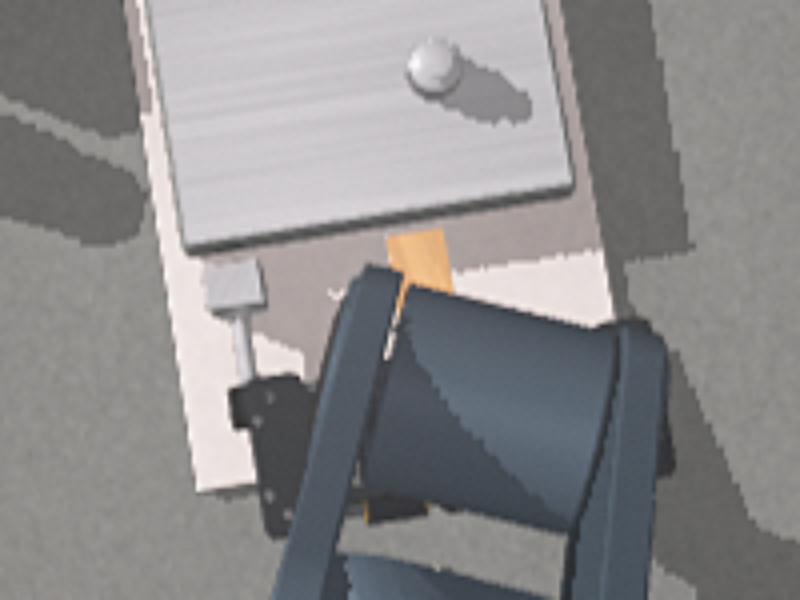

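View pics/s5.png

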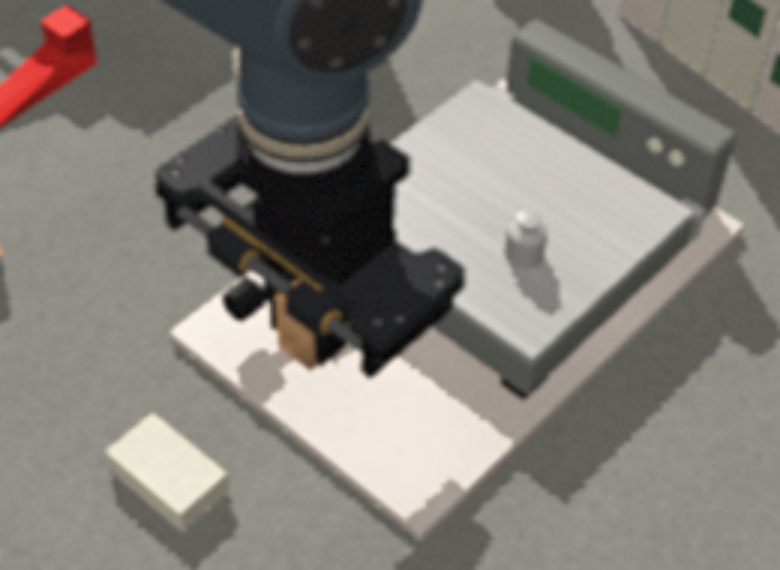

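>>> step_arm --pt "-1 0 10" --pt "0 0 15" --pt "0 0 18" --pt "0 0 18" --pt "0 0 15" --pt "0 0 10" --pt "0 0 6" --pt "0 0 3" --pt "0 0 0" --pt "0 0 0" --pt "0 0 0" --pt "0 0 0" --twist '[0, 0, 0, 0, 0, 0, 0, 0, 0, 0, 0, 0]'

```text
time: 13.43
position: [0.4839, 0.0032, 0.0422]
tool_rot: [-0.087, 0.996, -0.0, 0.001]
ft_force: [-0.3, 0.1, -0.8]
grip_width: 0.0295
```

>>> step_arm --pt "0 0 0.7" --pt "0 0 0.7" --pt "0 0 0.7" --pt "0 0 0" --pt "0 0 0" --pt "0 0 0" --twist '[0, 0, 0, 0, 0, 0]'

```text
time: 13.93
position: [0.4834, 0.0033, 0.0394]
tool_rot: [-0.087, 0.996, 0.0, -0.0]
ft_force: [0.4, 0.0, -0.2]
grip_width: 0.0295
```

Run:
```python
from h import *
o=robot.get_obs();print(o['position'],tosc(o['position']),o['ft_force'],o['moment'])
c=cap('side');cv2.imwrite('pics/s6.png',cv2.resize(c['color'][190:340,250:400],None,fx=4,fy=4,interpolation=cv2.INTER_CUBIC))
c=cap('top');cv2.imwrite('pics/t6.png',cv2.resize(c['color'][180:330,250:400],None,fx=4,fy=4,interpolation=cv2.INTER_CUBIC))
```

```text
[0.48340576 0.00326039 0.0394373 ] [-170.26748806  -14.23151789   39.43730458] [ 0.36081156  0.01215509 -0.19605959] [ 0.03549935 -0.0399598  -0.03509613]
```

View pics/s6.png

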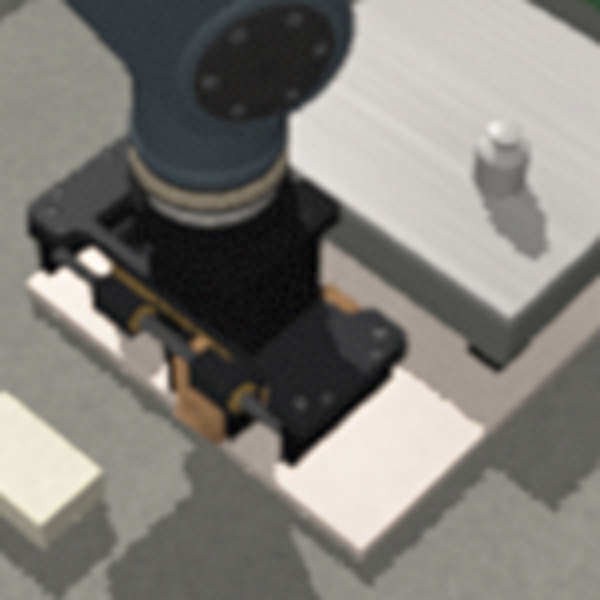

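View pics/t6.png

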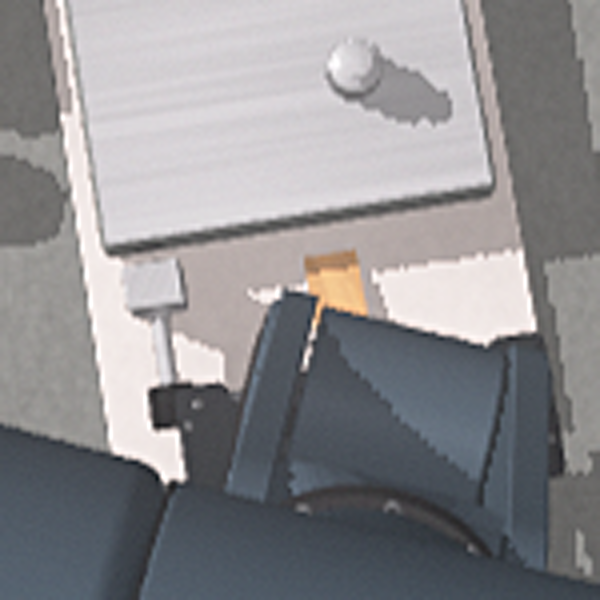

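>>> step_arm --pt "0 0 0.6" --pt "0 0 0.6" --pt "0 0 0" --pt "0 0 0" --pt "0 0 0" --twist '[0, 0, 0, 0, 0]'

```text
time: 14.45
position: [0.4835, 0.0032, 0.0385]
tool_rot: [-0.087, 0.996, -0.0, 0.0]
ft_force: [-1.0, -0.4, 5.8]
grip_width: 0.0298
```

>>> step_arm --pt "0 0 0.5" --pt "0 0 0" --pt "0 0 0" --pt "0 0 0" --twist '[0, 0, 0, 0]'

```text
time: 14.78
position: [0.4835, 0.0033, 0.0385]
tool_rot: [-0.087, 0.996, -0.0, 0.0]
ft_force: [-0.7, -0.2, 10.8]
grip_width: 0.03
```

```bash
cat > st.py <<'E'
from h import *
def fr(c):
    # platform front-edge height by plane fit of top in world from depth
    C=cloud(c).reshape(-1,3);d=(C-SO)*1000;co,si=np.cos(YS),np.sin(YS)
    X=co*d[:,0]+si*d[:,1];Y=-si*d[:,0]+co*d[:,1];Z=d[:,2]
    m=(X>-44)&(X<140)&(abs(Y)<100)&(Z>50)&(Z<80)&~((abs(X-21)<35)&(abs(Y+40)<35))
    A=np.c_[X[m],Y[m],np.ones(m.sum())];k=np.linalg.lstsq(A,Z[m],rcond=None)[0]
    return m.sum(),(k@[-50,0,1]).round(2),k.round(4)
if __name__=='__main__':
    ts=cap('top');ss=cap('side')
    o=robot.get_obs();print(tosc(o['position']),'F',o['ft_force'].round(2),'M',o['moment'].round(3),'t',o['time'],'w',o['grip_width'])
    print('top',fr(ts),'side',fr(ss))
E
python3 st.py
```

```text
[-170.21346432  -14.25096734   38.53688496] F [-1.61  0.25 10.01] M [0.057 0.216 0.024] t 14.8833 w 0.029559143831337543
top (np.int64(6414), np.float64(61.73), array([ 1.00000e-04, -2.00000e-04,  6.17389e+01])) side (np.int64(4135), np.float64(62.83), array([2.30000e-03, 1.60000e-03, 6.29421e+01]))
```

>>> step_arm --pt "-2 0 -0.4" --pt "-4 0 0" --pt "-4 0 0" --pt "-4 0 0" --pt "-4 0 0" --pt "-4 0 0" --pt "-4 0 0" --pt "-4 0 0" --pt "-4 0 0" --pt "-3 0 0" --pt "-1 0 0" --pt "0 0 0" --pt "0 0 0" --pt "0 0 0" --twist '[0, 0, 0, 0, 0, 0, 0, 0, 0, 0, 0, 0, 0, 0]'

```text
time: 16.05
position: [0.5189, 0.0101, 0.0385]
tool_rot: [-0.088, 0.996, 0.0, -0.002]
ft_force: [-5.1, -1.0, 8.7]
grip_width: 0.0301
```

```bash
python3 st.py
```

```text
[-134.07696544  -13.66718476   38.56909501] F [-4.83  0.15  8.82] M [-0.002  0.449 -0.012] t 16.15 w 0.02977291678880645
top (np.int64(6395), np.float64(61.78), array([1.00000e-04, 2.00000e-04, 6.17887e+01])) side (np.int64(3465), np.float64(62.97), array([1.60000e-03, 1.30000e-03, 6.30479e+01]))
```

>>> step_arm --pt "-2 0 -0.3" --pt "-2 0 0" --pt "-2 0 0" --pt "-1 0 0" --pt "0 0 0" --pt "0 0 0" --pt "0 0 0" --twist '[0, 0, 0, 0, 0, 0, 0]'

```text
time: 16.73
position: [0.5253, 0.0111, 0.0386]
tool_rot: [-0.088, 0.996, 0.0, -0.003]
ft_force: [-7.1, -1.7, 9.2]
grip_width: 0.03
```

```bash
python3 st.py
```

```text
[-127.68204456  -13.77808802   38.54716699] F [-6.41 -1.87  8.64] M [-0.268  0.632 -0.074] t 16.8333 w 0.02939211629099854
top (np.int64(6355), np.float64(61.76), array([-3.00000e-04,  1.30000e-03,  6.17438e+01])) side (np.int64(3309), np.float64(62.91), array([1.80000e-03, 1.20000e-03, 6.30011e+01]))
```

>>> step_arm --pt "-1.5 0 -0.2" --pt "-1.5 0 0" --pt "-1.5 0 0" --pt "-1.5 0 0" --pt "0 0 0" --pt "0 0 0" --pt "0 0 0" --twist '[0, 0, 0, 0, 0, 0, 0]'

```text
time: 17.42
position: [0.5261, 0.0118, 0.0384]
tool_rot: [-0.088, 0.996, 0.001, -0.008]
ft_force: [-14.3, -6.1, 14.5]
grip_width: 0.03
```

```bash
python3 st.py
```

```text
[-126.73293082  -13.2309398    38.39717115] F [-13.04  -5.85  12.8 ] M [-1.323  1.964 -0.182] t 17.5167 w 0.029669641776856586
top (np.int64(6294), np.float64(61.83), array([-5.00000e-04, -5.00000e-04,  6.18104e+01])) side (np.int64(3242), np.float64(62.94), array([1.9000e-03, 1.5000e-03, 6.3034e+01]))
```

Progress has stalled and the force is rising, so I'll look before pushing on.

Run:
```python
from h import *
s=load('side');t=load('top')
a=cv2.resize(s['color'][190:340,250:400],None,fx=4,fy=4,interpolation=cv2.INTER_CUBIC)[:, :600]
cv2.imwrite('pics/s7.png',a)
b=cv2.resize(t['color'][180:330,250:400],None,fx=4,fy=4,interpolation=cv2.INTER_CUBIC)
cv2.imwrite('pics/t7.png',b)
c=cap('wrist');cv2.imwrite('pics/w7.png',c['color'])
```

```text
(no output)
```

View pics/s7.png

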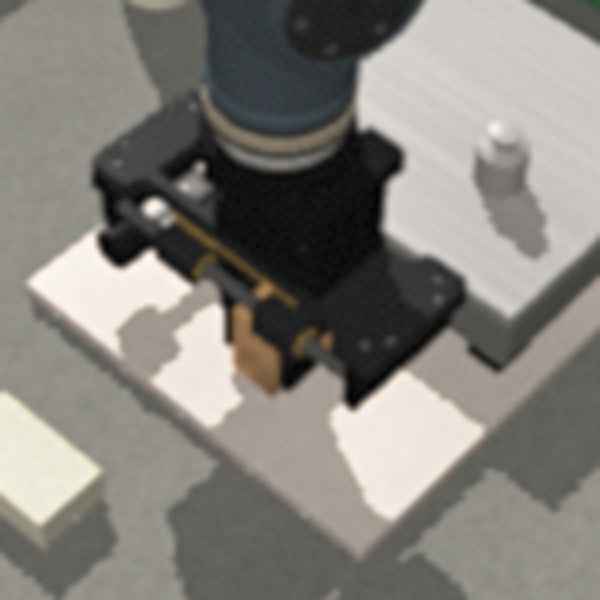

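View pics/t7.png

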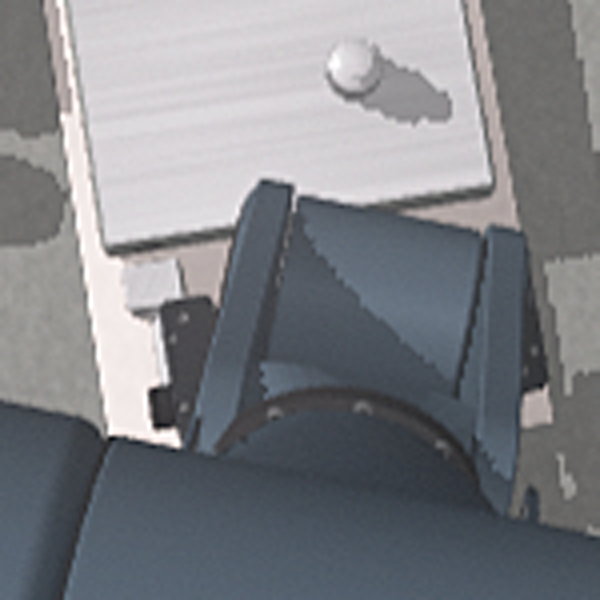

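View pics/w7.png

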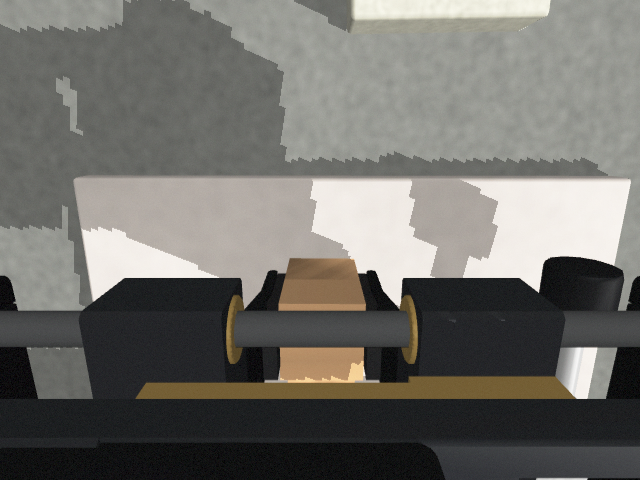

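The knob is still out and nothing hits the gripper; the moment arm points to the wedge and platform-edge contact. My own down-force (about 13 N) is adding friction, so I'll ease it off.

>>> step_arm --pt "0 0 -0.3" --pt "0 0 -0.3" --pt "0 0 -0.3" --pt "0 0 0" --pt "0 0 0" --pt "0 0 0" --twist '[0, 0, 0, 0, 0, 0]'

```text
time: 18.07
position: [0.5265, 0.0122, 0.0385]
tool_rot: [-0.088, 0.996, 0.001, -0.008]
ft_force: [-11.4, -4.3, 6.1]
grip_width: 0.0296
```

```bash
python3 st.py
```

```text
[-126.23464313  -12.85444732   38.45714311] F [-11.01  -4.76   5.29] M [-0.877  1.677 -0.177] t 18.1667 w 0.030051127454288562
top (np.int64(6274), np.float64(61.91), array([-5.00000e-04, -6.00000e-04,  6.18842e+01])) side (np.int64(3218), np.float64(63.13), array([8.00000e-04, 1.50000e-03, 6.31707e+01]))
```

```bash
python3 -c "
from h import *
need(sc(-118,-14,38.6),190.02)
o=robot.get_obs();M=R.from_quat(o['tool_rot']).as_matrix();print(M.round(4));print(o['q'],o['joint_torque'])"
```

```text
pos [0.5265 0.0123 0.0385] yawx -169.93 twist 0.05 tilt [-0.0156  0.001  -0.9999]
slide after twist mm [-8.2 -1.1 -0.3]
t 18.1667 F [-11.01  -4.76   5.29] w 0.0301
[[-0.9845 -0.1748 -0.0156]
 [-0.1748  0.9846  0.001 ]
 [ 0.0152  0.0037 -0.9999]]
[-0.18796204  0.7260429   1.81021832 -0.00329525  0.62089246 -1.93176732] [  2.57541083 -40.68004131 -12.95823812   1.00525673  -2.59324796
  -0.19861234]
```

>>> step_arm --pt "-1 0 -0.2" --pt "-1 0 0" --pt "-1 0 0" --pt "-1 0 0" --pt "0 0 0" --pt "0 0 0" --pt "0 0 0" --twist '[0, 0, 0, 0, 0, 0, 0]'

```text
time: 18.75
position: [0.5289, 0.0135, 0.0385]
tool_rot: [-0.088, 0.996, 0.002, -0.009]
ft_force: [-13.6, -2.3, 7.4]
grip_width: 0.0298
```

```bash
python3 st.py; python3 -c "
from h import *
need(sc(-118,-14,38.6),190.02)"
```

```text
[-123.65384521  -12.06451144   38.47545846] F [-13.46  -2.84   6.85] M [-0.646  1.835 -0.138] t 18.85 w 0.02994278375057478
top (np.int64(6234), np.float64(62.7), array([-4.80000e-03, -4.00000e-04,  6.24602e+01])) side (np.int64(3160), np.float64(63.92), array([-3.30000e-03,  1.50000e-03,  6.37567e+01]))
pos [0.5289 0.0135 0.0385] yawx -169.9 twist 0.08 tilt [-0.0188  0.0017 -0.9998]
slide after twist mm [-5.7 -1.9 -0.2]
t 18.85 F [-13.46  -2.84   6.85] w 0.0299
```

>>> step_arm --pt "-1 0 -0.2" --pt "-1 0 0" --pt "-1 0 0" --pt "-1 0 0" --pt "-1 0 0" --pt "0 0 0" --pt "0 0 0" --pt "0 0 0" --twist '[0, 0, 0, 0, 0, 0, 0, 0]'

```text
time: 19.52
position: [0.5331, 0.0147, 0.0385]
tool_rot: [-0.088, 0.996, 0.002, -0.01]
ft_force: [-14.7, -2.2, 7.4]
grip_width: 0.0299
```

```bash
python3 st.py; python3 -c "
from h import *
need(sc(-118,-14,38.6),190.02)"
```

```text
[-119.36431223  -11.57792813   38.5042672 ] F [-15.24  -2.74   6.57] M [-0.379  1.897 -0.008] t 19.6167 w 0.02990189320061017
top (np.int64(6123), np.float64(63.79), array([-9.60000e-03, -2.00000e-04,  6.33082e+01])) side (np.int64(3029), np.float64(64.98), array([-8.2000e-03,  2.2000e-03,  6.4572e+01]))
pos [0.5331 0.0147 0.0385] yawx -169.89 twist 0.09 tilt [-0.0205  0.0022 -0.9998]
slide after twist mm [-1.4 -2.4 -0.1]
t 19.6167 F [-15.24  -2.74   6.57] w 0.0299
```

>>> step_arm --pt "-1 0 0" --pt "-1 0 0" --pt "0 0 0" --pt "0 0 0" --pt "0 0 0" --twist '[0, 0, 0, 0, 0]'

```text
time: 20.03
position: [0.5349, 0.0151, 0.0385]
tool_rot: [-0.088, 0.996, 0.002, -0.01]
ft_force: [-15.0, -2.6, 7.8]
grip_width: 0.0295
```

>>> step_arm --pt "1 0 0" --pt "1 0 0" --pt "1 0 0" --pt "1 0 0" --pt "0 0 0" --pt "0 0 0" --pt "0 0 0" --twist '[0, 0, 0, 0, 0, 0, 0]'

```text
time: 20.62
position: [0.5348, 0.015, 0.0384]
tool_rot: [-0.088, 0.996, 0.002, -0.006]
ft_force: [-5.7, 3.0, 1.8]
grip_width: 0.0302
```

```bash
python3 st.py; python3 -c "
from h import *
need(sc(-118,-14,38.6),190.02)"
```

```text
[-117.56116756  -11.57898035   38.47751105] F [-5.69  2.61  0.9 ] M [0.451 1.351 0.076] t 20.7167 w 0.029938397000292678
top (np.int64(6148), np.float64(64.22), array([-1.20000e-02,  2.00000e-04,  6.36149e+01])) side (np.int64(3010), np.float64(65.59), array([-1.13000e-02,  8.00000e-04,  6.50247e+01]))
pos [0.5348 0.015  0.0385] yawx -169.93 twist 0.05 tilt [-0.0131  0.0028 -0.9999]
slide after twist mm [ 0.4 -2.4 -0.1]
t 20.7167 F [-5.69  2.61  0.9 ] w 0.0299
```

>>> step_arm --pt "1 0 0.2" --pt "1 0 0.2" --pt "0 0 0" --pt "0 0 0" --pt "0 0 0" --pt "0 0 0" --twist '[0, 0, 0, 0, 0, 0]'

```text
time: 21.22
position: [0.5348, 0.015, 0.0385]
tool_rot: [-0.087, 0.996, 0.002, -0.004]
ft_force: [-3.6, 5.8, 2.7]
grip_width: 0.03
```

```bash
python3 st.py; python3 -c "
from h import *
need(sc(-118,-14,38.6),190.02)
s=load('side')
cv2.imwrite('pics/s8.png',cv2.resize(s['color'][190:340,250:400],None,fx=4,fy=4,interpolation=cv2.INTER_CUBIC))
c=cap('wrist');cv2.imwrite('pics/w8.png',c['color'])"
```

```text
[-117.6635146   -11.59457047   38.45917418] F [-3.07  5.32  2.51] M [0.882 1.155 0.077] t 21.3167 w 0.02995868679492777
top (np.int64(6162), np.float64(64.44), array([-1.3400e-02,  2.0000e-04,  6.3774e+01])) side (np.int64(3019), np.float64(65.74), array([-1.21000e-02,  1.50000e-03,  6.51304e+01]))
pos [0.5347 0.015  0.0385] yawx -169.97 twist 0.01 tilt [-0.0091  0.003  -1.    ]
slide after twist mm [ 0.3 -2.4 -0.1]
t 21.3167 F [-3.07  5.32  2.51] w 0.03
```

View pics/s8.png

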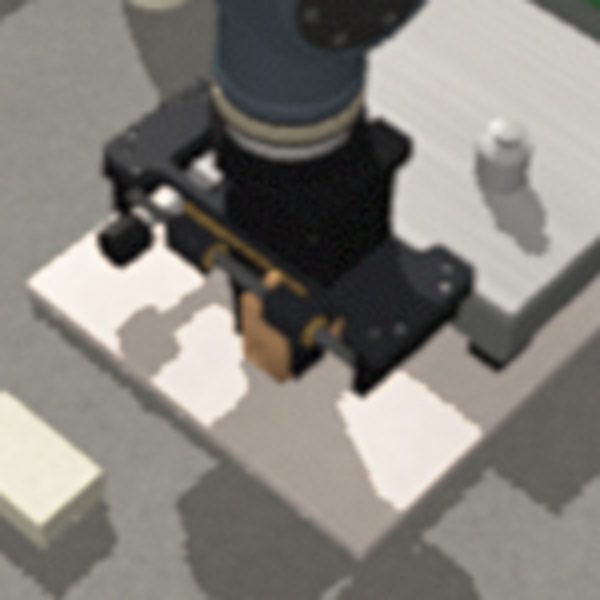

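View pics/w8.png

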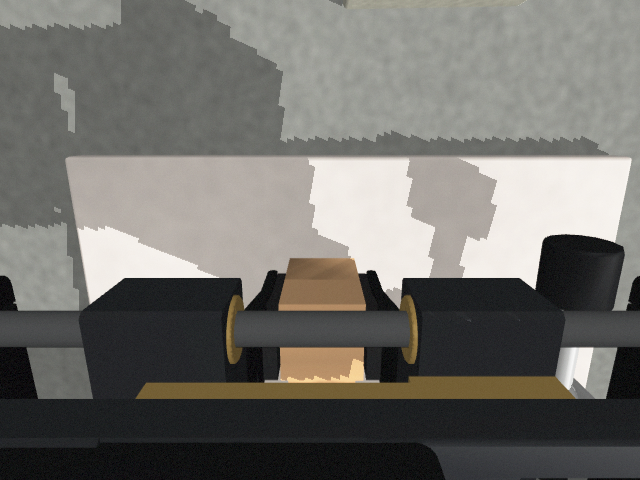

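>>> step_arm --pt "0.7 1 0.1" --pt "0.7 1 0.1" --pt "0 0 0" --pt "0 0 0" --pt "0 0 0" --pt "0 0 0" --twist '[0, 0, 0, 0, 0, 0]'

```text
time: 21.87
position: [0.5348, 0.015, 0.0385]
tool_rot: [-0.087, 0.996, 0.001, -0.002]
ft_force: [-5.9, 1.0, -6.8]
grip_width: 0.0298
```

```bash
python3 st.py; python3 -c "
from h import *
need(sc(-118,-14,38.6),190.02)"
```

```text
[-117.61351206  -11.59211734   38.49320289] F [-5.64  0.61 -5.43] M [0.128 1.431 0.071] t 21.9667 w 0.030128193771616754
top (np.int64(6181), np.float64(64.59), array([-1.44000e-02,  1.50000e-03,  6.38719e+01])) side (np.int64(3072), np.float64(65.81), array([-1.24000e-02,  2.40000e-03,  6.51953e+01]))
pos [0.5348 0.015  0.0385] yawx -169.96 twist 0.02 tilt [-4.8e-03  8.0e-04 -1.0e+00]
slide after twist mm [ 0.4 -2.4 -0.1]
t 21.9667 F [-5.64  0.61 -5.43] w 0.0301
```

>>> step_arm --pt "0 0 0.3" --pt "0 0 0.3" --pt "0 0 0.2" --pt "0 0 0" --pt "0 0 0" --pt "0 0 0" --pt "0 0 0" --twist '[0, 0, 0, 0, 0, 0, 0]'

```text
time: 22.55
position: [0.5349, 0.0151, 0.0384]
tool_rot: [-0.087, 0.996, 0.001, -0.002]
ft_force: [-6.1, 1.8, 0.4]
grip_width: 0.0297
```

```bash
python3 st.py; python3 -c "
from h import *
need(sc(-118,-14,38.6),190.02)"
```

```text
[-117.50586445  -11.60878424   38.43696778] F [-6.33  0.68  0.13] M [0.172 1.577 0.024] t 22.65 w 0.0294140166824875
top (np.int64(6195), np.float64(64.29), array([-1.21000e-02, -0.00000e+00,  6.36912e+01])) side (np.int64(3064), np.float64(65.52), array([-1.1000e-02,  1.0000e-03,  6.4964e+01]))
pos [0.5349 0.015  0.0384] yawx -169.98 twist 0.0 tilt [-4.3e-03  7.0e-04 -1.0e+00]
slide after twist mm [ 0.5 -2.4 -0.2]
t 22.65 F [-6.33  0.68  0.13] w 0.0294
```

>>> step_arm --pt "0 0 0.2" --pt "0 0 0" --pt "0 0 0" --pt "0 0 0" --pt "0 0 0" --pt "0 0 0" --pt "0 0 0" --pt "0 0 0" --pt "0 0 0" --pt "0 0 0" --pt "0 0 0" --pt "0 0 0" --twist '[0, 0, 0, 0, 0, 0, 0, 0, 0, 0, 0, 0]'

```text
time: 23.65
position: [0.5349, 0.015, 0.0384]
tool_rot: [-0.087, 0.996, 0.001, -0.002]
ft_force: [-5.9, 1.4, 2.6]
grip_width: 0.0298
```

```bash
python3 st.py; python3 -c "
from h import *
need(sc(-118,-14,38.6),190.02)
s=load('side');cv2.imwrite('pics/s9.png',s['color'])
cv2.imwrite('pics/s9k.png',cv2.resize(s['color'][200:320,250:400],None,fx=5,fy=5,interpolation=cv2.INTER_CUBIC))
w=cap('wrist');g=w['color'].max(2)
for z in (.046,.058): print(tosc(onz(w,580,243,z)))
print(proj(w,sc(-151,85,46)),proj(w,sc(-151,85,59)))
"
```

```text
[-117.51629212  -11.57196054   38.42783388] F [-6.23  1.48  2.48] M [ 0.162  1.583 -0.03 ] t 23.75 w 0.029796534009803075
top (np.int64(6190), np.float64(64.34), array([-1.28000e-02,  1.00000e-04,  6.36977e+01])) side (np.int64(3066), np.float64(65.62), array([-1.20000e-02,  1.10000e-03,  6.50212e+01]))
pos [0.5349 0.0151 0.0384] yawx -169.97 twist 0.01 tilt [-4.2e-03  7.0e-04 -1.0e+00]
slide after twist mm [ 0.5 -2.4 -0.2]
t 23.75 F [-6.23  1.48  2.48] w 0.0298
[-149.28233556   84.16558375   46.        ]
[-152.87992469   75.79779546   58.        ]
[583.07486535 238.54571427] [608.19903191 249.19887162]
```

View pics/s9.png

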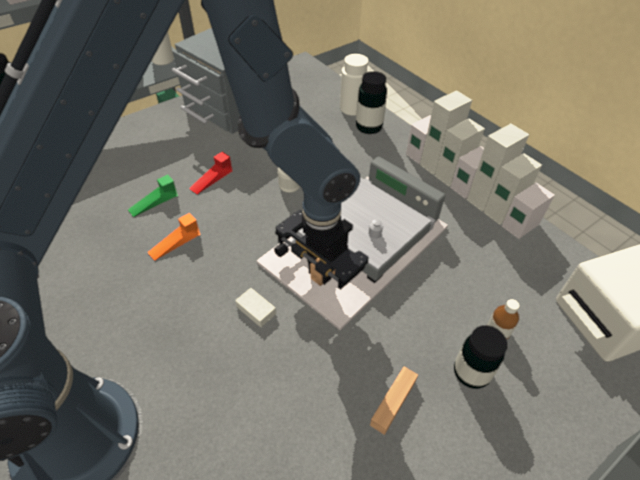

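View pics/s9k.png

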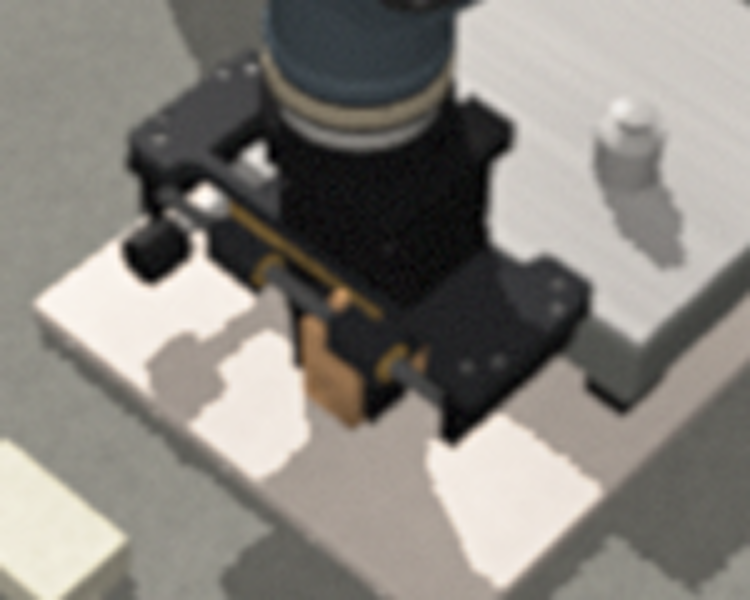

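Everything is stable: knob face at scale x ≈ -150 mm (fully out), edge lifted about 2.6 mm, tool off the platform. The bystanders in view are where they were. Handing in.

```bash
python3 -c "
from h import *
print(robot.hand_in())"
```

```text
the job is handed in; nothing more can be done
None
```

The job is handed in at about 24 s. The lock knob is pulled out to its end stop, and the wedge is under the platform's front edge, still gripped.

**What I did**
- **Lock:** I gripped the black knob and pulled it 23.6 mm. A further 1.5 mm of pull gave no motion, so I took that as the end stop.
- **Wedge:** I picked up the beech wedge, set it flat on the scale's apron and slid it under the edge.

**Last checks**
- **Lift:** the top and side cameras put the edge about 2.6 mm above its starting height, steady over the last second.
- **Knob:** the wrist view shows its face near scale x -150 mm, which is its outer position.
- **Grip:** the fingers stand at 30 mm on the wedge, with about 2.5 N down and 6 N of push left.
- **Surroundings:** by eye in the last side view, the weight, block, coloured look-alikes and the bystanders in view had not moved. The white jar and the carton behind the arm were mostly hidden, so I could not check those two fully.

**What did not go cleanly**
- **Stall:** the wedge stuck as it first met the edge because I was pressing down too hard (about 13 N). I eased off and it went in.
- **Tilt and sideways drift:** the tool pitched by about 1.2° under the push. I unloaded it and it now stands at about 0.25°. The wedge also drifted about 2.5 mm sideways, well clear of the rubber rests.
- **Height reading:** the two cameras differ by about 1.2 mm in absolute height, but they agree on the lift.

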